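# Change the sanding sleeve on a bench drum sander

### The arm

A 6-joint arm with a two-finger parallel gripper is mounted at the origin on the work surface. World frame = base frame: x ahead of the robot, y to its left, z up, the work surface at z = 0. Lengths are in m, angles in rad, forces in N, time in s.
With the tool pointing down it reaches from about 0.325 to 0.9 m from the base axis. Payload 6.1 kg.
Tool frame: the origin (TCP) lies midway between the tips of the shut fingers; the grasp point (between the pads) lies 19 mm behind it; x points along the fingers, y is the direction in which the jaws open and shut, and the axes are right-handed (so a half turn about x gives the same grasp; the last joint's range is limited). The gripper opens to 87 mm and grips with 3 to 60 N. Pads are 19 mm wide; open, the fingers measure 117 mm over their backs; the gripper's body (75 mm by 190 mm) begins 51 mm behind the grasp point.
Start: joints at [-1.337, 0.22, 1.526, -0, 1.395, -0.126], TCP at [0.22, -0.585, 0.194] pointing down, gripper open.
Joint ranges: [-2.98, 2.98], [-0.91, 2.08], [0.09, 2.57], [-1.24, 4.39], [0.2, 2.65], [-2.68, 2.68]. Speed limits (rad/s): [2.57, 2.57, 3.01, 3.14, 3.14, 3.14].

### API

Orientations are given as a unit quaternion [x, y, z, w].
In Python, from plant import manip gives the robot as it stands. The module is installed in compiled form; this text tells all that it offers.
- The arm moves only by the tool carry_out, never from a script. Its argument "steps" is one flat list of numbers, 7 for each row, row after row: the turn, a rotation vector about the tool's x, y, z in degrees, then the shift along the tool's x, y, z in cm, then the finger opening in cm, from 0 to 8.7. A call has 1 to 10 rows; each row is the pose to reach, as a shift and turn from the pose measured when the call began, along the tool's axes at that moment; what a row does not reach only later rows make up. A row lasts 1/10 s, in which the tool goes at most 50 mm and 8.59 degrees, less where a joint would pass 70% of its speed; a pose out of reach is approached as far as the arm can. A call with a gripper value outside its range is refused whole. The fingers move at their own pace and stop on an object; "grip_force" is the grip in N (left out, the last holds). Time passes only in rows, so rows that repeat a pose let the fingers close. It gives the time, the measured TCP pose, the force and the opening at its end, in the units of the state.
- manip.state(): the state, without advancing time (a new reading comes with each control period).
- manip.read_camera(name): name is "side" or "top"; returns a dict with "image" (384x512x3 uint8, red, green, blue), "intrinsics" (3x3 intrinsics, pixels), "k1" (the pictures are not rectified: a ray, as slopes to the right and down, at radius r is drawn at 1 + k1 r^2 times it, then the intrinsics apply), "R" (3x3) and "t" (3): a world point X has camera coordinates R X + t. Camera axes: x right, y down, z forward; pixel columns grow to the right and rows downward; lengths in m; the calibration is good to about 2 mm. A picture is of the moment at which its call begins. There is no depth.
- manip.job_done(): hands the job in, once; it reports no verdict.
Trained networks look in a picture, given as the dict that the camera call returned (one of the last four; its "shot" number tells which), for a name from the list of things; names that differ only in an ending like _2 or _b are one class to them, and where a whole thing is asked for, a point or a joint stands for the part that bears it (a point fixed in the world has none). Each returns a list of dicts, best first, with "conf" (0 to 1); they miss things now and then, are a little off and sometimes report something else, mostly with a low value. They report only what shows in the picture. A call takes as long as a camera call.
- manip.look_for(picture, label): "at" ([row, column] in pixels, amid what is visible of it).
- manip.regions_of(picture, label): "mask" (384x512 bool, what is visible of it) and "at" ([row, column] in pixels, amid what is visible of it).
The state is a dict: "time": time; "q": joint angles; "joint_vel": joint speeds; "joint_torque": joint torques, N m; "tool_pos": TCP position; "ee_rot": TCP orientation; "force": force on the tool from outside, world axes, zero at the start; "torque": the same for the moment, N m; "grip_width": finger opening in m.
Only numpy, scipy, OpenCV 4.12 (cv2) and the standard library are available. Lean on these libraries where they do the work, as an engineer would, in place of code of your own. Each camera call takes 0.05 s, during which the arm holds its last target.

### The job

The sleeve on the drum sander is worn out; the sander is unplugged and its clamping nut and washer are already off. Draw the worn brown sleeve off the open end of the drum and put it in the scrap bin, then take the fresh rust-red sleeve of the same size from the rack and slide it onto the drum, easing it on by feel without forcing it, until it seats against the back flange. Let go of it there, and leave the small blue sleeve, the nut, the washer and the gouge where they lie.

Things in the scene. Friction and masses are not known exactly. Their poses are not given: they have to be found in the camera images.
- sander: dark green bench motor, fixed, with one level spindle. Origin: on the bench under the motor's middle; z up; the spindle's axis runs along own x, 130 mm above the bench, and its OPEN end points to own -x. Along own x: motor (126 mm across, top 193 mm above the bench) +95 to -95 mm; tapering nose (72 to 36 mm across) to -165; steel back flange (45 across) to -171; then the drum
- drum_seat (a point): point on the spindle axis in the back flange's face, 130 mm above the bench, axes as the sander's. Here the black rubber drum begins: 36 mm across, it runs 80 mm along own -x, free air all round. A seated sleeve's near end touches this face, so its middle is 40 mm from this point along own -x
- drum_nose (a point): point on the spindle axis at the open end of the drum, 80 mm from drum_seat along own -x; axes as the sander's. The drum's last 6 mm taper from 36 to 30 mm across; beyond this point a bare threaded steel end, 13 mm across, runs on for 25 mm
- worn_sleeve: worn sleeve now on the drum: dull brown rigid tube, 46 mm outside, 40 mm inside, 80 mm long, 30 to 65 g. Origin: on its axis in its middle; own x along the tube. It hangs with 2 mm of play all round (its axis 2 mm below the spindle's), its near end 1 to 9 mm from the back flange, and slides with light friction. Can be gripped across its sides from above
- fresh_sleeve: fresh sleeve: rust-red rigid tube with tan ends, 46 mm outside, 40 mm inside, 80 mm long, 35 to 80 g. Origin: on its axis in its middle; own x along the tube. It lies level across the two notched boards of the rack, in either place, its axis 51.5 mm above the bench
- small_sleeve: a sleeve of a smaller size, blue with tan ends, 38 mm outside, 80 mm long, in the other place of the rack, its axis 46 mm above the bench. Origin in its middle; own x along the tube. Not wanted
- rack: low wooden rack, fixed: base 210 x 90 x 8 mm with two upright notched boards, 10 mm thick, tops 34 mm above the bench, along own x at own y = -32 and +32 mm. The two places are at own x = -50 and +50 mm; a sleeve lies along own y, its sides free between the boards. Origin: middle of the underside; z up
- scrap_bin: open galvanised scrap bin, fixed, 220 (own x) x 180 (own y) mm outside, 70 mm high, walls and floor 4 mm, empty. Origin: middle of its underside; z up
- lobed_nut: black lobed hand nut with a brass boss, 46 mm across, 22 mm high, lying on the bench; origin under its middle
- washer: steel clamp washer, 36 mm across, 4 mm thick, lying flat on the bench; origin under its middle
- gouge: carving gouge with a pale wooden handle, 260 mm long, 27 mm high, lying on the bench beyond the rack; origin at its middle on the bench, own x along it towards the blade

How it is judged:
By the outcome, as a careful person would: the job done as asked, in the order asked, and still so for the second after the job is handed in, with the robot touching nothing.
It also fails if it takes over 51 s, if anything falls off the work surface, if the arm or the gripper's body presses on something with over 40 N, if the wrist force passes 120 N, or if a joint passes its speed limit or range.

## Working session

There is one attempt and no reset: what is moved stays moved. The work goes in short steps, Python scripts to look and compute and a tool call to move; the robot and the scene stay as the last step left them, time stands still between calls to the robot, and variables do not carry over. Pictures are saved under pics/ and viewed, and the job is handed in when it is done.

Besides the shell and the picture viewer there is one more tool, called after "Emit:" as name(argument=value, ...), one argument or row to a line, values as JSON. carry_out: Moves the arm, as the interface text tells. Its arguments: {"type":"object","properties":{"steps":{"type":"array"},"grip_force":{"type":"number"}},"required":["steps"]}

```bash
mkdir -p pics
cat > h.py <<'E'
import numpy as np, cv2
from plant import manip
from scipy.spatial.transform import Rotation as Ro
def cam(n,save=None):
    p=manip.read_camera(n)
    if save: cv2.imwrite('pics/'+save,p["image"][:,:,::-1])
    return p
def ray(p,rc):
    K=np.array(p["intrinsics"]);k=p["k1"];R=np.array(p["R"]);t=np.array(p["t"])
    d=np.array([(rc[1]-K[0,2])/K[0,0],(rc[0]-K[1,2])/K[1,1]]);u=d.copy()
    for _ in range(30): u=d/(1+k*(u@u))
    v=R.T@np.array([u[0],u[1],1]); return -R.T@t, v/np.linalg.norm(v)
def atz(p,rc,z):
    c,v=ray(p,rc); return c+v*(z-c[2])/v[2]
def proj(p,X):
    K=np.array(p["intrinsics"]);c=np.array(p["R"])@np.array(X)+np.array(p["t"]);u=c[:2]/c[2];u=u*(1+p["k1"]*(u@u))
    return np.array([u[1]*K[1,1]+K[1,2],u[0]*K[0,0]+K[0,2]])
E
python3 - <<'E'
from h import *
s=manip.state(); print({k:np.round(v,4) for k,v in s.items()})
for n in("top","side"):
    p=cam(n,n+'0.png'); print(n,p["shot"],np.round(p["t"],3),np.round(-np.array(p["R"]).T@p["t"],3),p["k1"],p["intrinsics"])
    for l in ["sander","worn_sleeve","fresh_sleeve","small_sleeve","rack","scrap_bin","lobed_nut","washer","gouge"]:
        r=manip.look_for(p,l)[:2]; print(l,[(np.round(a["at"],1),round(a["conf"],2)) for a in r])
E
```

```text
{'time': np.float64(0.0), 'q': array([-1.3371,  0.2213,  1.5276, -0.    ,  1.3947, -0.1261]), 'joint_vel': array([-0.0001,  0.0012,  0.0022, -0.001 ,  0.0013,  0.0001]), 'joint_torque': array([ 5.00000e-04, -4.94617e+01, -3.87374e+01,  6.97000e-02,
        5.71000e-02, -2.00000e-04]), 'tool_pos': array([ 0.2199, -0.5843,  0.193 ]), 'ee_rot': array([-0.6956, -0.1272,  0.6957, -0.1258]), 'force': array([-0.2418,  0.6652,  1.1857]), 'torque': array([0.0313, 0.0396, 0.0239]), 'grip_width': np.float64(0.0867)}
top 1 [0.006 0.591 1.098] [0.468 0.032 1.156] -0.006727362835137876 [[365.16375739   0.         256.6948718 ]
 [  0.         365.16375739 198.03243251]
 [  0.           0.           1.        ]]
sander [(array([211.4, 113.3]), 0.75)]
worn_sleeve [(array([226.5, 190.2]), 0.87)]
fresh_sleeve [(array([229.1, 287.8]), 0.73)]
small_sleeve [(array([198.3, 296.9]), 0.79)]
rack [(array([214.6, 288.4]), 0.62)]
scrap_bin [(array([221. , 390.5]), 0.76)]
lobed_nut [(array([266. , 224.5]), 0.51)]
washer [(array([211.5, 113.4]), 0.28)]
gouge [(array([151.9, 310.6]), 0.97)]
side 2 [0.437 0.249 0.774] [-0.007  0.684  0.619] -0.05973657826413741 [[414.85326276   0.         255.77388086]
 [  0.         414.85326276 185.92190728]
 [  0.           0.           1.        ]]
sander [(array([277.4, 123.2]), 0.59)]
worn_sleeve [(array([213.7, 220.6]), 0.75)]
fresh_sleeve [(array([190. , 294.1]), 0.76)]
small_sleeve [(array([175.4, 276.6]), 0.62)]
rack [(array([200.2, 286.7]), 0.86), (array([215.8, 218.9]), 0.25)]
scrap_bin [(array([149.4, 343. ]), 0.95)]
lobed_nut [(array([257.2, 291.5]), 0.83), (array([149.3, 343. ]), 0.22)]
washer [(array([287.6, 254.3]), 0.54)]
gouge [(array([165.7, 244.6]), 0.84)]
```

View pics/top0.png

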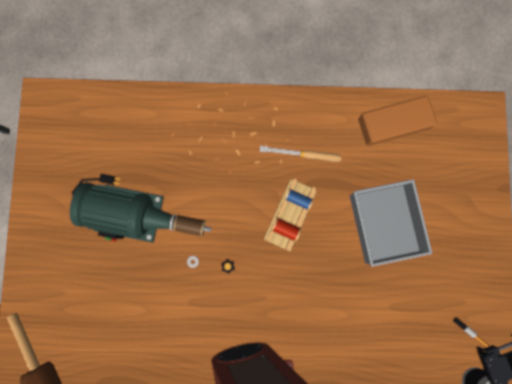

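View pics/side0.png

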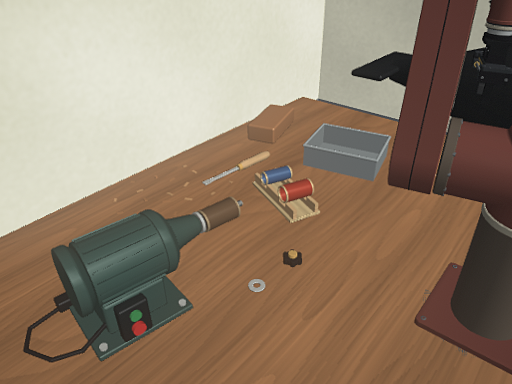

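```bash
cat > fit.py <<'E'
from h import *
from scipy.optimize import minimize
def cyl(x,y,z,yaw,L,d):
    a=np.array([np.cos(yaw),np.sin(yaw),0]);b=np.array([-a[1],a[0],0]);c=np.array([0,0,1.])
    th=np.linspace(0,2*np.pi,40,endpoint=False);o=np.array([x,y,z])
    return [o+s*L/2*a+d/2*(np.cos(t)*b+np.sin(t)*c) for s in(-1,1) for t in th]
S=8
def sil(p,P,w):
    r0,c0,h,wd=w
    pts=np.array([(proj(p,q)[::-1]-[c0,r0]+.5)*S-.5 for q in P]).astype(np.float32)
    m=np.zeros((h*S,wd*S),np.uint8);cv2.fillConvexPoly(m,np.round(cv2.convexHull(pts)).astype(int),1)
    return cv2.resize(m.astype(np.float32),(wd,h),interpolation=cv2.INTER_AREA)
def fit(ps,ms,x0,z,L,d,freez=False):
    ws=[]
    for m in ms:
        r,c=np.where(m);ws.append((r.min()-8,c.min()-8,int(np.ptp(r))+17,int(np.ptp(c))+17))
    def cost(v):
        zz=v[3] if freez else z
        e=0
        for p,m,w in zip(ps,ms,ws):
            e+=np.sum((sil(p,cyl(v[0],v[1],zz,v[2],L,d),w)-m[w[0]:w[0]+w[2],w[1]:w[1]+w[3]])**2)
        return e
    x0=list(x0)+([z] if freez else [])
    st=np.array([.01,.01,.15]+([.006] if freez else []))
    best=None
    for k in range(3):
        sim=np.vstack([x0]+[np.array(x0)+st*np.eye(len(x0))[i] for i in range(len(x0))])
        r=minimize(cost,x0,method='Nelder-Mead',options=dict(initial_simplex=sim,maxiter=300,xatol=1e-5,fatol=1e-3));x0=r.x;st=-st*.6
    return r.x,r.fun,[int(m.sum()) for m in ms]
E
python3 - <<'E'
from fit import *
import pickle
ps=[cam("top"),cam("side")]
M={}
for l in ["worn_sleeve","fresh_sleeve","small_sleeve","scrap_bin","sander","rack"]:
    M[l]=[manip.regions_of(p,l) for p in ps]
    print(l,[[(round(a["conf"],2),np.round(a["at"]),int(a["mask"].sum())) for a in r[:2]] for r in M[l]])
pickle.dump((ps,M),open('m0.pkl','wb'))
for l,z,d in [("worn_sleeve",.128,.046),("fresh_sleeve",.0515,.046),("small_sleeve",.046,.038)]:
    if not all(M[l]): continue
    ms=[r[0]["mask"] for r in M[l]]
    c=atz(ps[0],M[l][0][0]["at"],z)
    yaw={"worn_sleeve":1.4}.get(l,-1.9+1.57)
    cs=atz(ps[1],M[l][1][0]["at"],z); print(l,np.round(c,4),np.round(cs,4))
    for sel in([0,1],[0],[1]):
        for fz in ((False,True) if len(sel)==2 else (False,)):
            for y in ((yaw,yaw-.6) ):
                v,f,n=fit([ps[i] for i in sel],[ms[i] for i in sel],[c[0],c[1],y],z,.08,d,fz); print(sel,np.round(v,4),round(f,1),n)
E
```

```text
worn_sleeve [[(0.75, array([228., 188.]), 545)], [(0.94, array([214., 219.]), 890)]]
fresh_sleeve [[(0.73, array([226., 288.]), 400)], [(0.88, array([189., 294.]), 655), (0.42, array([256., 294.]), 270)]]
small_sleeve [[(0.61, array([198., 298.]), 347)], [(0.79, array([174., 276.]), 437)]]
scrap_bin [[(0.66, array([222., 391.]), 5062)], [(0.69, array([149., 343.]), 3541)]]
sander [[(0.95, array([211., 115.]), 4867), (0.2, array([220., 390.]), 5159)], [(0.61, array([280., 122.]), 14855)]]
rack [[(0.69, array([213., 290.]), 1072), (0.68, array([153., 311.]), 424)], [(0.98, array([201., 286.]), 1233)]]
worn_sleeve [0.4911 0.2106 0.128 ] [0.4939 0.205  0.128 ]
[0, 1] [0.4974 0.2041 1.4244] 240.5 [545, 890]
[0, 1] [0.4976 0.2057 1.4289] 238.2 [545, 890]
[0, 1] [0.4957 0.2069 1.4306 0.1319] 187.0 [545, 890]
[0, 1] [0.4956 0.207  1.4234 0.1319] 186.5 [545, 890]
[0] [0.4967 0.2101 1.4111] 23.4 [545]
[0] [0.497  0.2101 1.4112] 23.5 [545]
[1] [0.4984 0.2002 1.4399] 129.6 [890]
[1] [0.4985 0.2003 1.4378] 130.3 [890]
fresh_sleeve [ 0.5053 -0.0758  0.0515] [ 0.5009 -0.0725  0.0515]
[0, 1] [ 0.4956 -0.07    1.1692] 55.2 [400, 655]
[0, 1] [ 0.4956 -0.0699 -1.9706] 55.0 [400, 655]
[0, 1] [ 0.4953 -0.0694  1.1692  0.0529] 50.9 [400, 655]
[0, 1] [ 0.4952 -0.0699 -1.9705  0.0524] 51.0 [400, 655]
[0] [ 0.4964 -0.0684  1.1546] 15.8 [400]
[0] [ 0.4966 -0.0685 -1.9735] 15.4 [400]
[1] [ 0.4953 -0.0715  1.1805] 26.3 [655]
[1] [ 0.4955 -0.0716 -1.9694] 26.4 [655]
small_sleeve [ 0.5935 -0.1042  0.046 ] [ 0.5905 -0.1112  0.046 ]
[0, 1] [ 0.5892 -0.1063  1.1677] 43.3 [347, 437]
[0, 1] [ 0.5894 -0.1067 -1.9853] 43.7 [347, 437]
[0, 1] [ 0.5883 -0.1054  1.1647  0.0485] 25.2 [347, 437]
[0, 1] [ 0.5884 -0.1052 -1.9763  0.0485] 25.1 [347, 437]
[0] [ 0.5891 -0.105   1.1662] 14.3 [347]
[0] [ 0.5891 -0.105  -1.9753] 14.3 [347]
[1] [ 0.5904 -0.1093  1.1741] 8.4 [437]
[1] [ 0.5904 -0.1093 -1.9681] 8.5 [437]
```

Run:
```python
from fit import *
import pickle
ps,M=pickle.load(open('m0.pkl','rb'))
out=[]
for i,(r,c) in enumerate([(225,185),(215,215)]):
    im=ps[i]["image"][r-35:r+35,c-45:c+45,::-1]
    m=M["worn_sleeve"][i][0]["mask"][r-35:r+35,c-45:c+45].astype(np.uint8)
    a=cv2.resize(im,None,fx=4.4,fy=4.4,interpolation=cv2.INTER_NEAREST)
    b=a.copy();cs,_=cv2.findContours(cv2.resize(m,None,fx=4.4,fy=4.4,interpolation=cv2.INTER_NEAREST),0,1);cv2.drawContours(b,cs,-1,(0,255,255),1)
    out.append(np.hstack([a,b]))
o=np.vstack(out);print(o.shape);cv2.imwrite('pics/z0.png',o[:600,:800])
```

```text
(616, 792, 3)
```

View pics/z0.png

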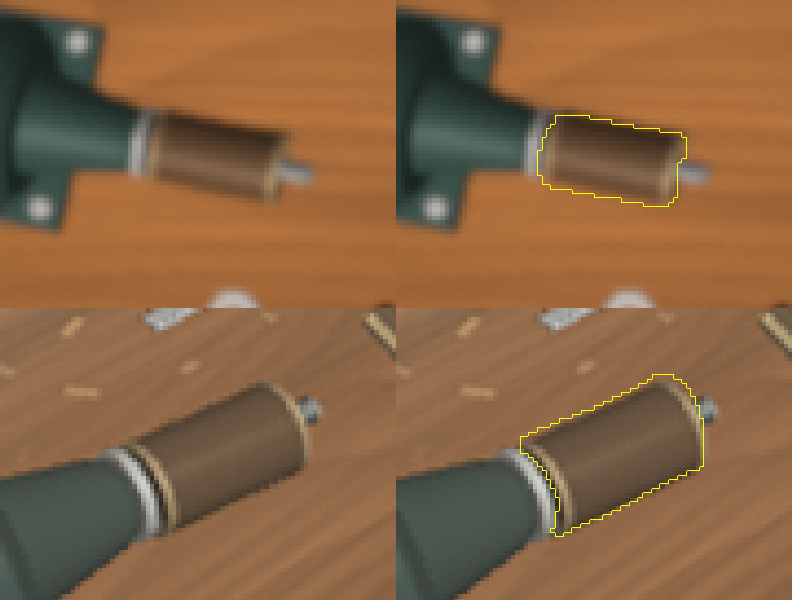

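```bash
cat > sfit.py <<'E'
from fit import *
def frus(o,a,x1,x2,d1,d2,n=60):
    b=np.array([-a[1],a[0],0]);c=np.array([0,0,1.]);th=np.linspace(0,2*np.pi,n,endpoint=False)
    return [o+x*a+d/2*(np.cos(t)*b+np.sin(t)*c) for x,d in((x1,d1),(x2,d2)) for t in th]
def outline(p,P,step=.5):
    pts=np.array([proj(p,q)[::-1] for q in P],np.float32);h=cv2.convexHull(pts)[:,0]
    out=[]
    for i in range(len(h)):
        A,B=h[i],h[(i+1)%len(h)];L=np.linalg.norm(B-A)
        n=max(1,int(L/step));nn=np.array([B[1]-A[1],A[0]-B[0]])/(L+1e-9)
        for k in range(n): out.append(np.r_[A+(B-A)*(k+.5)/n,nn,L/n])
    return np.array(out)
def grad(p,s=1.0):
    g=cv2.GaussianBlur(p["image"].astype(np.float32),(0,0),s)
    return cv2.Sobel(g,-1,1,0)/8,cv2.Sobel(g,-1,0,1)/8
def samp(G,o):
    x,y=o[:,0].astype(np.float32),o[:,1].astype(np.float32)
    gx=cv2.remap(G[0],x[None],y[None],1)[0];gy=cv2.remap(G[1],x[None],y[None],1)[0]
    d=gx*o[:,2:3]+gy*o[:,3:4]
    m=np.linalg.norm(d,axis=1)
    return np.sum(np.minimum(m,25)*o[:,4])
def cylpts(v,z,L,d):
    a=np.array([np.cos(v[2]),np.sin(v[2]),0]);return frus(np.array([v[0],v[1],z]),a,-L/2,L/2,d,d)
def edgefit(ps,parts,v0,st):
    for s in (2.,1.,.7):
        Gs=[grad(p,s) for p in ps]
        def cost(v): return -sum(samp(G,outline(p,P)) for p,G in zip(ps,Gs) for P in parts(v))
        sim=np.vstack([v0]+[np.array(v0)+st*np.eye(len(v0))[i] for i in range(len(v0))])
        r=minimize(cost,v0,method='Nelder-Mead',options=dict(initial_simplex=sim,maxiter=400,xatol=2e-5,fatol=.1));v0=r.x;st=-np.array(st)*.5
    return r.x,r.fun
E
cat > a.py <<'E'
from sfit import *
import pickle
ps,M=pickle.load(open('m0.pkl','rb'))
# sander: v = seat x,y,yaw(own +x), gap
def sparts(v):
    a=np.array([np.cos(v[2]),np.sin(v[2]),0]);o=np.array([v[0],v[1],.130])
    return [frus(o-[0,0,.002],a,-v[3]-.08,-v[3],.046,.046),frus(o,a,.006,.076,.036,.072)]
def sparts2(v):
    a=np.array([np.cos(v[2]),np.sin(v[2]),0]);o=np.array([v[0],v[1],.130])
    return sparts(v)+[frus(o,a,.076,.266,.126,.126)]
for nm,P in (("sl",sparts),("sl+motor",sparts2)):
  for sel in ([0,1],[0],[1]):
    v,f=edgefit([ps[i] for i in sel],P,[.497+.044*np.cos(1.42),.206+.044*np.sin(1.42),1.42,.004],[.006,.006,.05,.003]);print(nm,sel,np.round(v,4),round(f))
for l,z,d,v0 in (("fresh",.0515,.046,[.4956,-.07,1.18]),("small",.046,.038,[.589,-.106,1.18])):
  for sel in ([0,1],[0],[1]):
    v,f=edgefit([ps[i] for i in sel],lambda v:[cylpts(v,z,.08,d)],v0,[.004,.004,.05]);print(l,sel,np.round(v,4),round(f))
E
python3 a.py
```

```text
sl [0, 1] [0.5051 0.2504 1.4051 0.0061] -7680
sl [0] [ 5.0650e-01  2.5140e-01  1.3981e+00 -1.0000e-04] -3341
sl [1] [0.5047 0.2498 1.4082 0.0057] -4674
sl+motor [0, 1] [0.5051 0.2501 1.4035 0.0059] -16934
sl+motor [0] [5.0670e-01 2.5220e-01 1.4006e+00 1.1000e-03] -7872
sl+motor [1] [0.5046 0.2495 1.4055 0.0101] -9690
fresh [0, 1] [ 0.4951 -0.073   1.1554] -3943
fresh [0] [ 0.4958 -0.0728  1.1917] -1849
fresh [1] [ 0.4971 -0.0668  1.1626] -2198
small [0, 1] [ 0.5881 -0.1089  1.1625] -3724
small [0] [ 0.5892 -0.1092  1.2061] -1803
small [1] [ 0.5882 -0.105   1.1397] -1934
```

```bash
cat > mv.py <<'E'
from h import *
def target(pos,a,sgn=1,tilt=0):
    """tool down, tool z = sgn*a (horizontal tube dir)"""
    x=np.array([0,0,-1.]);z=sgn*np.array([a[0],a[1],0]);z/=np.linalg.norm(z);y=np.cross(z,x)
    return np.array(pos),Ro.from_matrix(np.c_[x,y,z])
def rel(pos,R,s=None):
    s=s or manip.state();R0=Ro.from_quat(s["ee_rot"]);
    return np.round(np.r_[np.degrees((R0.inv()*R).as_rotvec()),R0.inv().apply(pos-np.array(s["tool_pos"]))*100],2)
YS=1.404; A=np.array([np.cos(YS),np.sin(YS),0]); SEAT=np.array([.5055,.2505,.130])
E
python3 - <<'E'
from mv import *; import pickle
s=manip.state();print(np.round(Ro.from_quat(s["ee_rot"]).as_matrix(),3))
w=SEAT-.045*A; print(w)
for sg in(1,-1):
    print(sg,[rel(*target([w[0],w[1],z],A,sg)) for z in(.25,.109)])
ps,M=pickle.load(open('m0.pkl','rb'))
m=M["scrap_bin"][0][0]["mask"].astype(np.uint8);cs=max(cv2.findContours(m,0,1)[0],key=cv2.contourArea)
r=cv2.minAreaRect(cs);b=cv2.boxPoints(r);q=[atz(ps[0],(p[1],p[0]),.07) for p in b];print(np.round(q,3),np.mean(q,0),[np.linalg.norm(q[i]-q[i-1]) for i in range(4)])
E
```

```text
[[ 0.     0.352 -0.936]
 [-0.    -0.936 -0.352]
 [-1.     0.    -0.   ]]
[0.49802892 0.20612452 0.13      ]
1 [array([120.17,  -0.  ,   0.  ,  -5.59, -64.26, -53.87]), array([120.17,  -0.  ,   0.  ,   8.51, -64.26, -53.87])]
-1 [array([-59.83,  -0.  ,  -0.  ,  -5.59, -64.26, -53.87]), array([-59.83,  -0.  ,  -0.  ,   8.51, -64.26, -53.87])]
[[ 0.61  -0.251  0.07 ]
 [ 0.663 -0.452  0.07 ]
 [ 0.437 -0.501  0.07 ]
 [ 0.387 -0.303  0.07 ]] [ 0.5239916  -0.37685692  0.07      ] [np.float64(0.22891052972495024), np.float64(0.2080009124155652), np.float64(0.23083533621844296), np.float64(0.2035405538753931)]
```

Emit:
carry_out(
  steps=[-60, 0, 0, -5.6, -64.3, -53.9, 8.7, -60, 0, 0, -5.6, -64.3, -53.9, 8.7, -60, 0, 0, -5.6, -64.3, -53.9, 8.7, -60, 0, 0, -5.6, -64.3, -53.9, 8.7, -60, 0, 0, -5.6, -64.3, -53.9, 8.7, -60, 0, 0, -5.6, -64.3, -53.9, 8.7, -60, 0, 0, -5.6, -64.3, -53.9, 8.7, -60, 0, 0, -5.6, -64.3, -53.9, 8.7, -60, 0, 0, -5.6, -64.3, -53.9, 8.7, -60, 0, 0, -5.6, -64.3, -53.9, 8.7],
)

```text
time: 2.7
tool_pos: [0.3858, -0.1125, 0.228]
ee_rot: [0.54, 0.457, -0.539, 0.458]
force: [1.3, 0.4, -0.6]
grip_width: 0.0873
```

```bash
cat > to.py <<'E'
import sys
from mv import *
# usage to.py x y z yaw(deg of tool -z dir)
x,y,z=map(float,sys.argv[1:4]);yaw=float(sys.argv[4]) if len(sys.argv)>4 else YS
s=manip.state();print(round(float(s["time"]),2),np.round(s["tool_pos"],4),np.round(s["force"],2),round(float(s["grip_width"]),4),np.round(s["q"],2))
print(rel(*target([x,y,z],[np.cos(yaw),np.sin(yaw)],-1),s))
E
python3 to.py .498 .206 .25
```

```text
2.7 [ 0.3858 -0.1125  0.228 ] [ 1.27  0.43 -0.58] 0.0873 [-0.48 -0.37  2.02  0.    1.49 -0.32]
[ 1.400e-01  3.000e-02 -9.000e-02 -2.200e+00  5.870e+00 -3.325e+01]
```

Emit:
carry_out(
  steps=[0, 0, 0, -2.2, 5.9, -33.2, 8.7, 0, 0, 0, -2.2, 5.9, -33.2, 8.7, 0, 0, 0, -2.2, 5.9, -33.2, 8.7, 0, 0, 0, -2.2, 5.9, -33.2, 8.7, 0, 0, 0, -2.2, 5.9, -33.2, 8.7, 0, 0, 0, -2.2, 5.9, -33.2, 8.7, 0, 0, 0, -2.2, 5.9, -33.2, 8.7, 0, 0, 0, -2.2, 5.9, -33.2, 8.7, 0, 0, 0, -2.2, 5.9, -33.2, 8.7],
)

```text
time: 3.6
tool_pos: [0.498, 0.2061, 0.2496]
ee_rot: [-0.539, -0.457, 0.539, -0.458]
force: [-0.4, -0.4, -0.7]
grip_width: 0.0871
```

```bash
python3 to.py .498 .206 .11
python3 - <<'E'
from mv import *
a=cam("side");b=cam("top")
cv2.imwrite('pics/s1.png',cv2.resize(np.hstack([a["image"][100:330,100:350],b["image"][150:380,100:350]])[:,:,::-1],None,fx=1.6,fy=1.6))
E
```

```text
3.6 [0.498  0.2061 0.2496] [-0.35 -0.38 -0.71] 0.0871 [ 0.25 -0.02  1.68 -0.    1.48  0.41]
[ 2.700e-01  7.000e-02 -5.000e-02  1.396e+01 -1.000e-02 -1.000e-02]
```

View pics/s1.png

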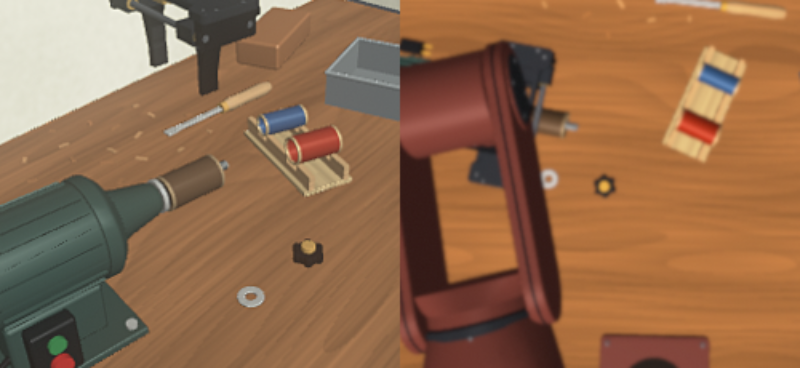

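The gripper is above the worn sleeve with its fingers straddling it (side view; sleeve at about 190,180 in that crop). The scene is undisturbed, so I'm descending.

Emit:
carry_out(
  steps=[0, 0, 0, 4, 0, 0, 8.7, 0, 0, 0, 8, 0, 0, 8.7, 0, 0, 0, 11, 0, 0, 8.7, 0, 0, 0, 13, 0, 0, 8.7, 0, 0, 0, 14, 0, 0, 8.7, 0, 0, 0, 14, 0, 0, 8.7],
)

```text
time: 4.3
tool_pos: [0.4971, 0.2031, 0.1087]
ee_rot: [-0.539, -0.456, 0.541, -0.457]
force: [0.4, -1.2, -0.5]
grip_width: 0.0869
```

Run:
```python
from mv import *
a=cam("side")
cv2.imwrite('pics/s2.png',cv2.resize(a["image"][130:280,150:350,::-1],None,fx=4,fy=4,interpolation=cv2.INTER_CUBIC))
s=manip.state();print(s["tool_pos"],s["force"],[proj(a,s["tool_pos"])])
```

```text
[0.49816738 0.20360964 0.11015308] [-0.28428051  0.41846614 -0.10524382] [array([219.95809127, 218.83465639])]
```

View pics/s2.png

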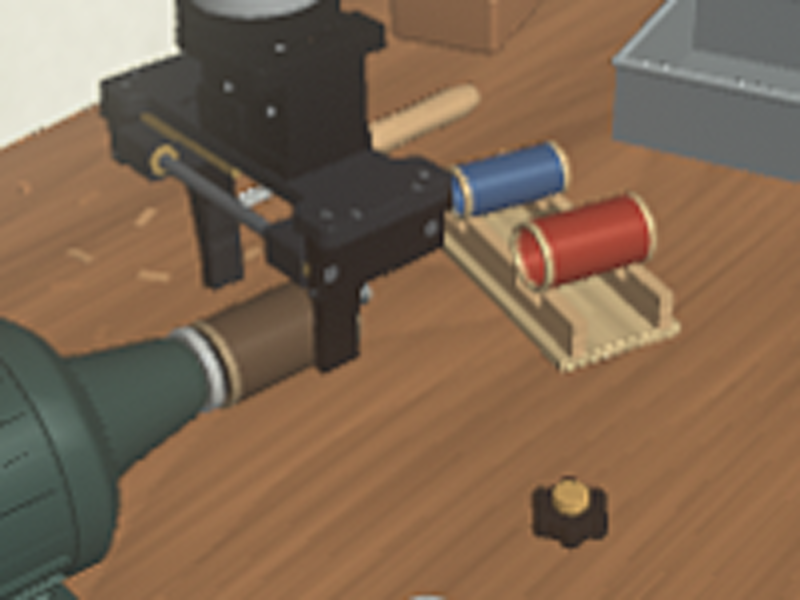

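The fingers straddle the brown sleeve near its middle (about 320,330 in the crop), so I'm closing gently.

Emit:
carry_out(
  steps=[0, 0, 0, 0, 0, 0, 4.4, 0, 0, 0, 0, 0, 0, 4.0, 0, 0, 0, 0, 0, 0, 4.0, 0, 0, 0, 0, 0, 0, 4.0, 0, 0, 0, 0, 0, 0, 4.0, 0, 0, 0, 0, 0, 0, 4.0],
  grip_force=8,
)

```text
time: 4.95
tool_pos: [0.4982, 0.2037, 0.1102]
ee_rot: [-0.54, -0.456, 0.54, -0.457]
force: [0.2, -0.2, 0.8]
grip_width: 0.0471
```

```bash
python3 to.py .498 .206 .11
python3 - <<'E'
from mv import *
s=manip.state();R0=Ro.from_quat(s["ee_rot"]);print("tool-frame F",R0.inv().apply(s["force"]),R0.inv().apply(s["torque"]))
E
```

```text
4.95 [0.4982 0.2037 0.1102] [ 0.2  -0.16  0.84] 0.0471 [ 0.24  0.09  1.84 -0.    1.21  0.41]
[ 0.05  0.07 -0.07  0.02 -0.05 -0.23]
tool-frame F [-0.83856782  0.2290777   0.12805942] [ 0.03852766 -0.02421175  0.08591754]
```

Emit:
carry_out(
  steps=[0, 0, 0, -0.2, 0, 0, 4.0, 0, 0, 0, -0.2, 0.15, 0, 4.0, 0, 0, 0, -0.2, 0.3, 0, 4.0, 0, 0, 0, -0.2, 0.3, 0, 4.0],
  grip_force=20,
)

```text
time: 5.35
tool_pos: [0.5005, 0.2034, 0.1122]
ee_rot: [-0.539, -0.457, 0.54, -0.457]
force: [-3.6, 0.6, 3.0]
grip_width: 0.0399
```

Emit:
carry_out(
  steps=[0, 0, 0, 0, -0.3, 0, 4.0, 0, 0, 0, 0, -0.6, 0, 4.0, 0, 0, 0, 0, -0.6, 0, 4.0],
)

```text
time: 5.65
tool_pos: [0.4961, 0.2042, 0.113]
ee_rot: [0.54, 0.456, -0.539, 0.458]
force: [4.7, -0.8, 1.3]
grip_width: 0.0402
```

Run:
```python
from mv import *
a=cam("side")
cv2.imwrite('pics/s3.png',cv2.resize(a["image"][130:280,150:350,::-1],None,fx=4,fy=4,interpolation=cv2.INTER_CUBIC))
s=manip.state();print(s["tool_pos"],s["force"],s["grip_width"],[proj(a,s["tool_pos"])])
```

```text
[0.49607565 0.2042227  0.11294072] [ 4.66720705 -0.28957967 -0.20758103] 0.04006728479446309 [array([219.38672374, 219.28457003])]
```

View pics/s3.png

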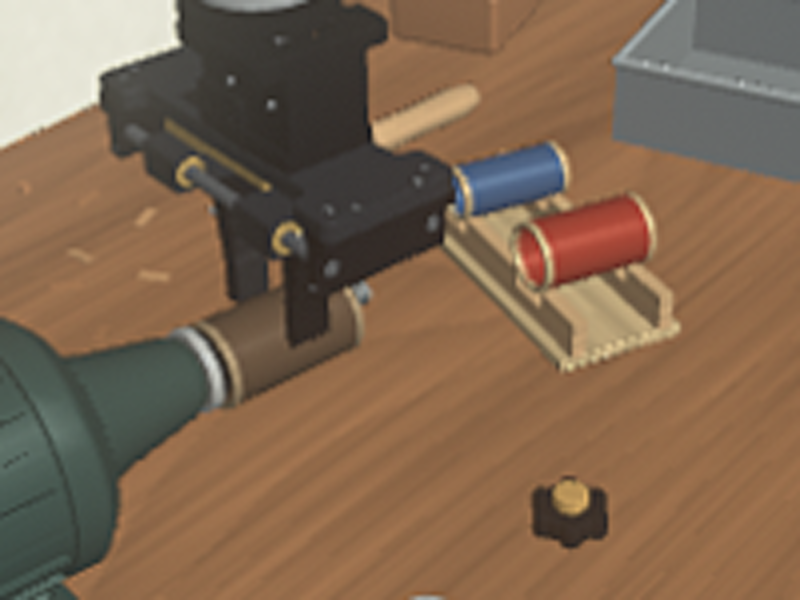

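Emit:
carry_out(
  steps=[0, 0, 0, 0, 0.25, 0, 3.0, 0, 0, 0, 0, 0.25, 0, 3.0],
)

```text
time: 5.9
tool_pos: [0.4983, 0.2039, 0.1132]
ee_rot: [0.54, 0.456, -0.539, 0.458]
force: [-1.2, -0.7, 3.9]
grip_width: 0.035
```

Run:
```python
from sfit import *
a=cam("side")
s=manip.state();print(s["tool_pos"],s["force"],s["grip_width"])
im=cv2.resize(a["image"][130:280,150:350,::-1],None,fx=4,fy=4,interpolation=cv2.INTER_CUBIC)
R=Ro.from_quat(s["ee_rot"]).as_matrix();T=np.array(s["tool_pos"]);w=s["grip_width"]/2
def dr(X,col):
    q=proj(a,X);cv2.circle(im,(int((q[1]-150+.5)*4),int((q[0]-130+.5)*4)),3,col,-1)
for sy in(-1,1):
    for e in(0,.01):
        for zz in(-.0095,.0095): dr(T+R@[0,sy*(w+e),zz],(0,255,255))
A=np.array([np.cos(1.404),np.sin(1.404),0])
for P in frus(np.array([.5055,.2505,.128]),A,-.085,-.005,.046,.046): dr(P,(255,0,255))
cv2.imwrite('pics/s4.png',im)
```

```text
[0.49835521 0.20383584 0.11322746] [-0.55174493 -0.39041942  4.38157538] 0.03449389999712516
```

View pics/s4.png

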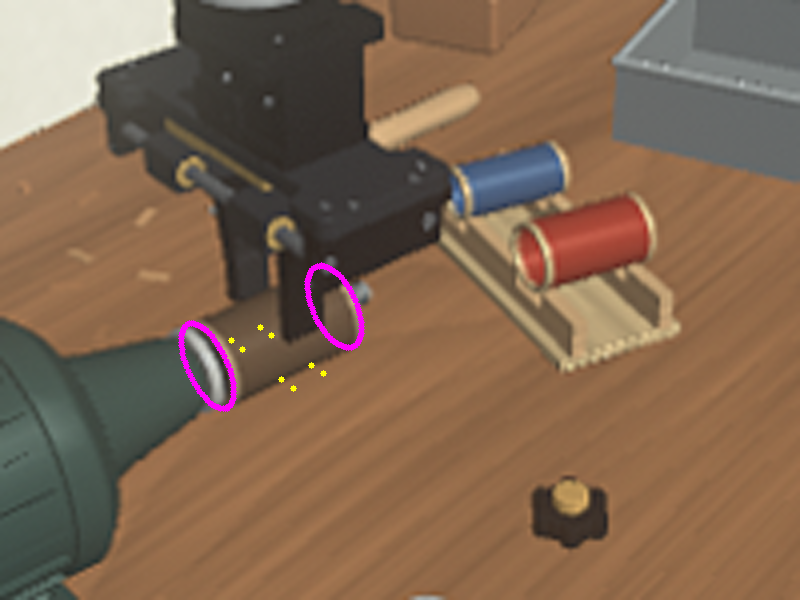

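Run:
```python
from sfit import *
import pickle
ps,M=pickle.load(open('m0.pkl','rb'))
a=ps[1]
R=Ro.from_quat([-0.539, -0.457, 0.539, -0.458]).as_matrix();T=np.array([.498,.2061,.2496])
for sy in(-1,0,1): print(proj(a,T+R@[0,sy*.0435,0]))
print("s2");T=np.array([.4982,.2036,.1101])
for sy in(-1,0,1): print(proj(a,T+R@[0,sy*.0435,0]))
A=np.array([np.cos(1.404),np.sin(1.404),0])
for i in(0,1):
    p=ps[i];r,c=[(190,140),(180,170)][i]
    im=cv2.resize(p["image"][r:r+70,c:c+90,::-1],None,fx=8,fy=8,interpolation=cv2.INTER_CUBIC)
    for P in frus(np.array([.5055,.2505,.128]),A,-.085,-.005,.046,.046)+frus(np.array([.5055,.2505,.130]),A,0,-.0,.045,.045)+frus(np.array([.5055,.2505,.130]),A,-.105,-.105,.013,.013):
        q=proj(p,P);cv2.circle(im,(int((q[1]-c+.5)*8),int((q[0]-r+.5)*8)),1,(255,0,255),-1)
    cv2.imwrite(f'pics/o{i}.png',im)
```

```text
[169.42665267 228.23623825]
[160.89447272 214.22819848]
[152.96695359 201.21296124]
s2
[229.74312295 231.73793615]
[219.97070424 218.82793058]
[210.81510701 206.74634194]
```

View pics/o0.png

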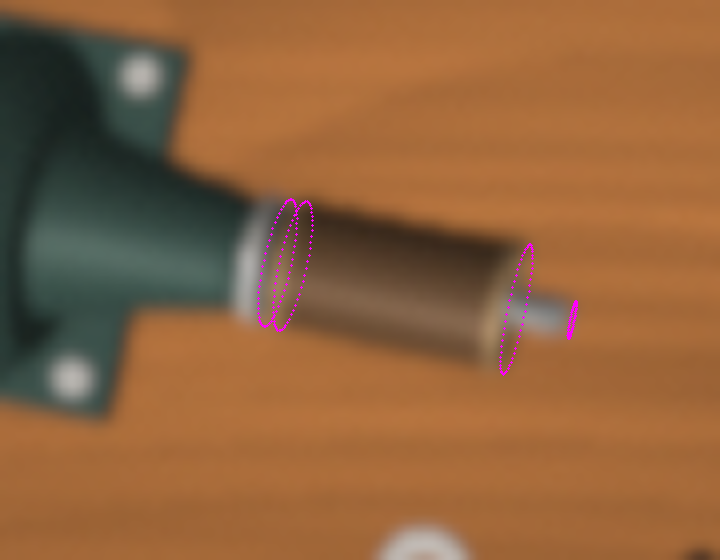

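View pics/o1.png

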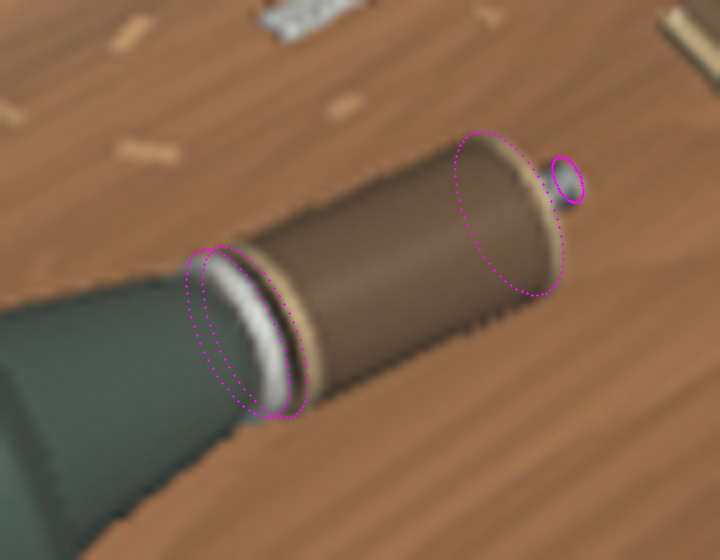

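```bash
python3 - <<'E'
from sfit import *
import pickle
ps,M=pickle.load(open('m0.pkl','rb'))
a=ps[1]
R=Ro.from_quat([-0.539, -0.457, 0.539, -0.458]).as_matrix()
for T,w in (([.498,.2061,.2496],.087),([.4982,.2036,.1101],.087),([.4984,.2038,.1132],.0345)):
  T=np.array(T)
  for dz in (0,.01,.02,.03):
    print(w,dz,[np.round(proj(a,T+R@[-dz,sy*(w/2+e),0]),1) for sy in(-1,1) for e in (0,.015)])
E
sed -n 1,1p /dev/null
python3 - <<'E'
import cv2
a=cv2.imread('pics/s1.png');print(a.shape)
E
```

```text
0.087 0 [array([169.4, 228.2]), array([172.5, 233.3]), array([153. , 201.2]), array([150.4, 196.9])]
0.087 0.01 [array([164.6, 228. ]), array([167.7, 233.1]), array([148.4, 200.8]), array([145.8, 196.5])]
0.087 0.02 [array([159.7, 227.8]), array([162.7, 233. ]), array([143.7, 200.5]), array([141.2, 196.2])]
0.087 0.03 [array([154.8, 227.6]), array([157.7, 232.8]), array([139. , 200.1]), array([136.6, 195.8])]
0.087 0 [array([229.7, 231.7]), array([233.3, 236.4]), array([210.8, 206.7]), array([207.8, 202.8])]
0.087 0.01 [array([225.7, 231.6]), array([229.2, 236.2]), array([207. , 206.4]), array([204. , 202.4])]
0.087 0.02 [array([221.7, 231.4]), array([225.2, 236.1]), array([203.1, 206.1]), array([200.1, 202.1])]
0.087 0.03 [array([217.6, 231.2]), array([221. , 235.9]), array([199.1, 205.8]), array([196.2, 201.7])]
0.0345 0 [array([222.6, 223.6]), array([225.9, 228.1]), array([215.1, 213.7]), array([211.9, 209.6])]
0.0345 0.01 [array([218.6, 223.4]), array([221.9, 227.9]), array([211.2, 213.4]), array([208. , 209.3])]
0.0345 0.02 [array([214.6, 223.2]), array([217.9, 227.7]), array([207.2, 213.2]), array([204.1, 209. ])]
0.0345 0.03 [array([210.5, 223. ]), array([213.8, 227.5]), array([203.2, 212.9]), array([200.1, 208.7])]
(368, 800, 3)
```

The picture shows the fingertips about 22 mm above where the TCP reading puts them. The pads are therefore pinching the top of the tube, which explains the 35 mm chord and the upward force. I'll reopen, go 2.6 cm lower and grip again.

Emit:
carry_out(
  steps=[0, 0, 0, 0, 0, 0, 7, 0, 0, 0, 0, 0, 0, 7, 0, 0, 0, 0, 0, 0, 7, 0, 0, 0, 0, 0, 0, 7, 0, 0, 0, 0, 0, 0, 7, 0, 0, 0, 0.7, 0, 0, 7, 0, 0, 0, 1.4, 0, 0, 7, 0, 0, 0, 2.0, 0, 0, 7, 0, 0, 0, 2.0, 0, 0, 7],
)

```text
time: 6.85
tool_pos: [0.4972, 0.2035, 0.0915]
ee_rot: [-0.539, -0.456, 0.54, -0.457]
force: [-0.4, 0.1, 0.6]
grip_width: 0.0701
```

Run:
```python
from sfit import *
a=cam("side")
s=manip.state();print(s["tool_pos"],s["force"],s["grip_width"])
im=cv2.resize(a["image"][130:280,150:350,::-1],None,fx=4,fy=4,interpolation=cv2.INTER_CUBIC)
cv2.imwrite('pics/s5.png',im)
```

```text
[0.49762959 0.2036286  0.09219427] [ 0.52754933 -0.71510274 -0.18004978] 0.06985462524529187
```

View pics/s5.png

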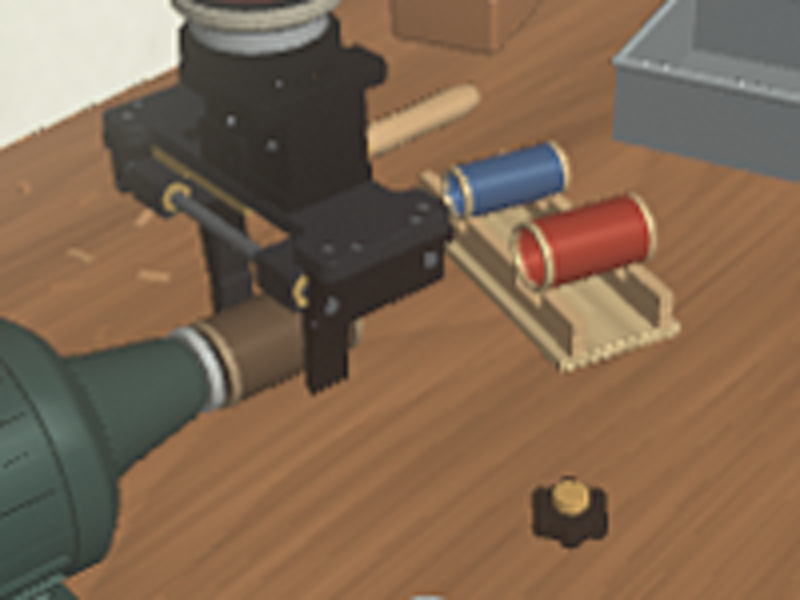

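Emit:
carry_out(
  steps=[0, 0, 0, 0.4, 0, 0, 5.5, 0, 0, 0, 0.4, 0, 0, 4.0, 0, 0, 0, 0.4, 0, 0, 4.0, 0, 0, 0, 0.4, 0, 0, 4.0, 0, 0, 0, 0.4, 0, 0, 4.0, 0, 0, 0, 0.4, 0, 0, 4.0],
  grip_force=15,
)

```text
time: 7.5
tool_pos: [0.4978, 0.2037, 0.0884]
ee_rot: [-0.54, -0.456, 0.54, -0.457]
force: [1.2, 0.5, 0.0]
grip_width: 0.0456
```

Emit:
carry_out(
  steps=[0, 0, 0, -0.2, 0, 0, 4.0, 0, 0, 0, -0.2, 0.15, 0, 4.0, 0, 0, 0, -0.2, 0.3, 0, 4.0, 0, 0, 0, -0.2, 0.3, 0, 4.0],
  grip_force=20,
)

```text
time: 7.9
tool_pos: [0.5003, 0.2033, 0.0903]
ee_rot: [-0.539, -0.456, 0.54, -0.457]
force: [-2.2, 0.0, 0.7]
grip_width: 0.046
```

Emit:
carry_out(
  steps=[0, 0, 0, 0, -0.3, 0, 4.0, 0, 0, 0, 0, -0.6, 0, 4.0, 0, 0, 0, 0, -0.6, 0, 4.0],
)

```text
time: 8.2
tool_pos: [0.4965, 0.2039, 0.0905]
ee_rot: [0.541, 0.455, -0.539, 0.458]
force: [7.7, -1.4, -5.4]
grip_width: 0.0457
```

Run:
```python
from mv import *
for i in range(3):
    s=manip.state();print(s["time"],s["tool_pos"],s["force"],s["torque"],s["grip_width"])
```

```text
8.2 [0.49646333 0.20390777 0.09052313] [ 7.72948432 -1.44796492 -5.42856094] [-0.19797713 -1.29538547 -0.0415155 ] 0.045685335173490355
8.2 [0.49646333 0.20390777 0.09052313] [ 7.72948432 -1.44796492 -5.42856094] [-0.19797713 -1.29538547 -0.0415155 ] 0.045685335173490355
8.2 [0.49646333 0.20390777 0.09052313] [ 7.72948432 -1.44796492 -5.42856094] [-0.19797713 -1.29538547 -0.0415155 ] 0.045685335173490355
```

Emit:
carry_out(
  steps=[0, 0, 0, 0, 0.2, 0, 4.0, 0, 0, 0, 0, 0.2, 1, 4.0, 0, 0, 0, 0, 0.2, 2.5, 4.0, 0, 0, 0, 0, 0.2, 4.0, 4.0, 0, 0, 0, 0, 0.2, 4.0, 4.0],
)

```text
time: 8.7
tool_pos: [0.4911, 0.1618, 0.0903]
ee_rot: [0.541, 0.455, -0.54, 0.458]
force: [-0.6, -0.3, 0.4]
grip_width: 0.0458
```

Run:
```python
from mv import *
s=manip.state();print(s["time"],s["tool_pos"],s["force"],s["torque"],s["grip_width"])
a=cam("side");im=cv2.resize(a["image"][130:280,150:350,::-1],None,fx=4,fy=4,interpolation=cv2.INTER_CUBIC)
cv2.imwrite('pics/s6.png',im)
```

```text
8.7 [0.49113827 0.16184277 0.09032735] [-0.63403722 -0.31177296  0.44138832] [-0.02761556 -0.09841201  0.02417837] 0.04577133634562323
```

View pics/s6.png

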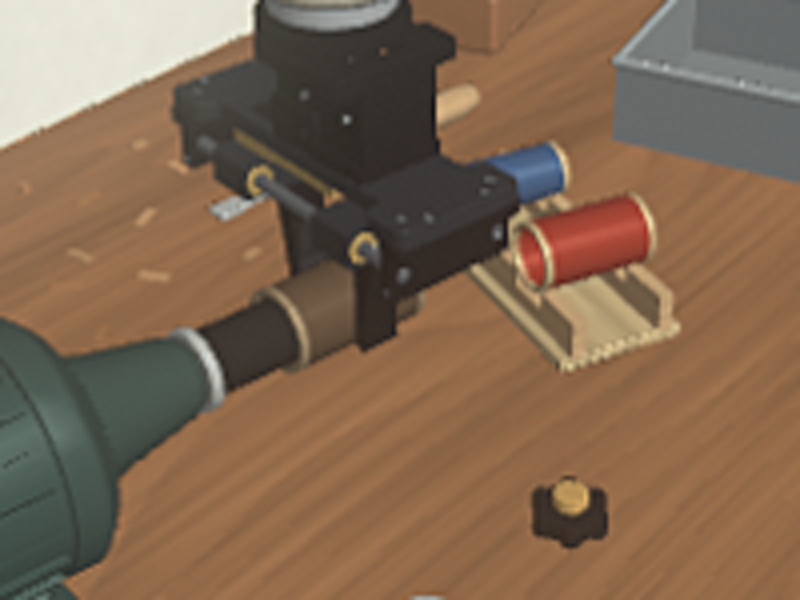

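Emit:
carry_out(
  steps=[0, 0, 0, 0, 0, 2, 4.0, 0, 0, 0, 0, 0, 5, 4.0, 0, 0, 0, 0, 0, 8, 4.0, 0, 0, 0, -2, 0, 11, 4.0, 0, 0, 0, -4, 0, 14, 4.0, 0, 0, 0, -4, 0, 16, 4.0],
)

```text
time: 9.35
tool_pos: [0.4664, 0.0032, 0.1338]
ee_rot: [0.543, 0.453, -0.538, 0.459]
force: [0.9, 0.3, -1.2]
grip_width: 0.0456
```

```bash
python3 to.py .524 -.375 .13; python3 to.py .524 -.375 .005
```

```text
9.35 [0.4664 0.0032 0.1338] [ 0.88  0.26 -1.19] 0.0456 [-0.16 -0.12  2.   -0.    1.25  0.01]
[-0.15  0.05 -0.6   0.54 12.06 36.3 ]
9.35 [0.4664 0.0032 0.1338] [ 0.88  0.26 -1.19] 0.0456 [-0.16 -0.12  2.   -0.    1.25  0.01]
[-0.15  0.05 -0.6  13.04 11.93 36.29]
```

Emit:
carry_out(
  steps=[0, 0, 0, 0, 12, 36.3, 4.0, 0, 0, 0, 0, 12, 36.3, 4.0, 0, 0, 0, 0, 12, 36.3, 4.0, 0, 0, 0, 0, 12, 36.3, 4.0, 0, 0, 0, 0, 12, 36.3, 4.0, 0, 0, 0, 0, 12, 36.3, 4.0, 0, 0, 0, 0, 12, 36.3, 4.0, 0, 0, 0, 0, 12, 36.3, 4.0, 0, 0, 0, 0, 12, 36.3, 4.0, 0, 0, 0, 0, 12, 36.3, 4.0],
)

```text
time: 10.35
tool_pos: [0.523, -0.3751, 0.1348]
ee_rot: [0.543, 0.453, -0.539, 0.458]
force: [0.8, 0.6, -0.5]
grip_width: 0.0456
```

```bash
python3 to.py .524 -.375 .025
python3 - <<'E'
from mv import *
a=cam("side");b=cam("top")
cv2.imwrite('pics/s7.png',cv2.resize(np.hstack([a["image"][70:300,230:480],b["image"][150:380,250:500]])[:,:,::-1],None,fx=1.6,fy=1.6))
E
```

```text
10.35 [ 0.523  -0.3751  0.1348] [ 0.78  0.57 -0.54] 0.0456 [-0.75  0.3   1.54  0.01  1.29 -0.58]
[-2.500e-01 -1.000e-02 -5.500e-01  1.098e+01 -1.000e-02 -2.000e-02]
```

View pics/s7.png

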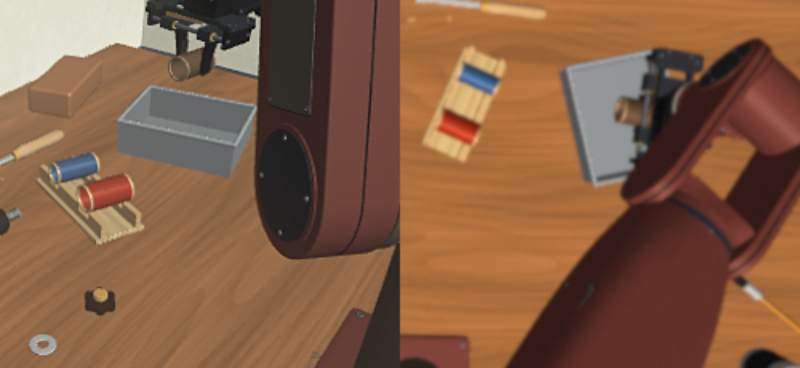

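Emit:
carry_out(
  steps=[0, 0, 0, 4, 0, 0, 4.0, 0, 0, 0, 8, 0, 0, 4.0, 0, 0, 0, 10.5, 0, 0, 4.0, 0, 0, 0, 11, 0, 0, 4.0, 0, 0, 0, 11, 0, 0, 4.0, 0, 0, 0, 11, 0, 0, 7.5, 0, 0, 0, 11, 0, 0, 7.5, 0, 0, 0, 11, 0, 0, 7.5, 0, 0, 0, 11, 0, 0, 7.5, 0, 0, 0, 9, 0, 0, 7.5],
)

```text
time: 11.45
tool_pos: [0.5223, -0.3721, 0.0426]
ee_rot: [0.542, 0.455, -0.538, 0.457]
force: [-0.7, 0.2, -0.3]
grip_width: 0.0732
```

```bash
python3 to.py .495 -.072 .13 1.19
python3 - <<'E'
from mv import *
a=cam("side")
cv2.imwrite('pics/s8.png',cv2.resize(a["image"][70:270,230:430,::-1],None,fx=3,fy=3))
E
```

```text
11.45 [ 0.5223 -0.3721  0.0426] [-0.72  0.21 -0.34] 0.0732 [-0.75  0.4   1.6   0.01  1.14 -0.58]
[ 12.13  -0.2   -0.29  -8.69  -7.69 -29.15]
```

View pics/s8.png

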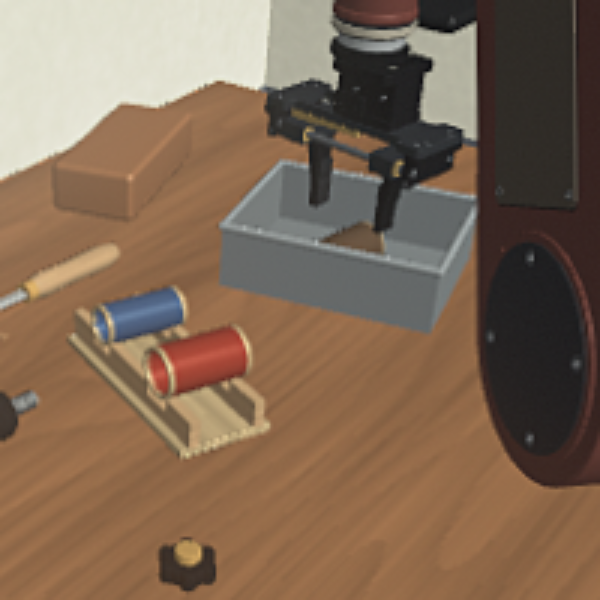

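The brown sleeve lies in the bin (about 355,238 in the crop). Next is the rack.

Emit:
carry_out(
  steps=[0, 0, 0, -5, 0, 0, 8.0, 0, 0, 0, -8.7, 0, -3, 8.0, 12.3, 0, 0, -8.7, -7.7, -29.2, 8.0, 12.3, 0, 0, -8.7, -7.7, -29.2, 8.0, 12.3, 0, 0, -8.7, -7.7, -29.2, 8.0, 12.3, 0, 0, -8.7, -7.7, -29.2, 8.0, 12.3, 0, 0, -8.7, -7.7, -29.2, 8.0, 12.3, 0, 0, -8.7, -7.7, -29.2, 8.0, 12.3, 0, 0, -8.7, -7.7, -29.2, 8.0, 12.3, 0, 0, -8.7, -7.7, -29.2, 8.0],
)

```text
time: 12.5
tool_pos: [0.4977, -0.0735, 0.1344]
ee_rot: [0.589, 0.392, -0.583, 0.4]
force: [0.5, -1.0, 0.1]
grip_width: 0.0801
```

```bash
python3 to.py .4958 -.0715 .012 1.195
python3 - <<'E'
from mv import *
a=cam("side");b=cam("top")
cv2.imwrite('pics/s9.png',cv2.resize(np.hstack([a["image"][90:290,200:400],b["image"][150:350,210:410]])[:,:,::-1],None,fx=2,fy=2))
E
```

```text
12.5 [ 0.4977 -0.0735  0.1344] [ 0.47 -0.95  0.13] 0.0801 [-0.3  -0.03  1.91  0.    1.25  0.08]
[-0.37 -0.06 -0.75 12.24 -0.41 -0.11]
```

View pics/s9.png

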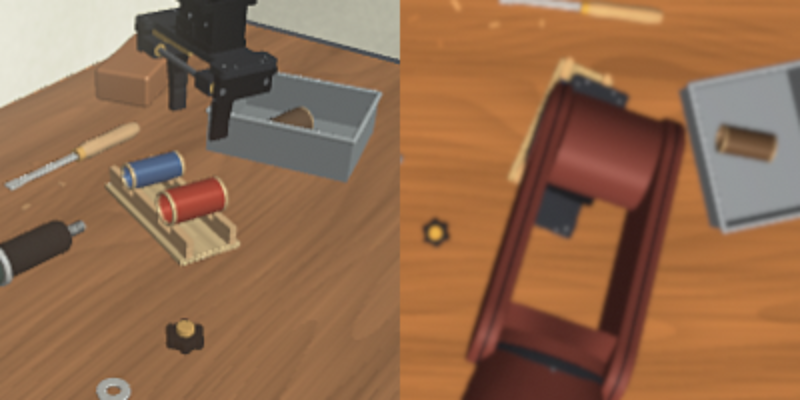

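Emit:
carry_out(
  steps=[0, 0, -0.7, 3, -0.4, 0, 8.0, -0.4, 0, -0.7, 6, -0.4, -0.1, 8.0, -0.4, 0, -0.7, 8, -0.4, -0.1, 8.0, -0.4, 0, -0.7, 8, -0.4, -0.1, 8.0],
)

```text
time: 13.0
tool_pos: [0.4926, -0.0731, 0.0509]
ee_rot: [-0.584, -0.398, 0.586, -0.395]
force: [-0.8, -0.2, 0.2]
grip_width: 0.0798
```

```bash
python3 to.py .4958 -.0715 .012 1.195
python3 - <<'E'
from mv import *
a=cam("side")
cv2.imwrite('pics/s10.png',cv2.resize(a["image"][110:260,220:370,::-1],None,fx=4,fy=4,interpolation=cv2.INTER_CUBIC))
E
```

```text
13.0 [ 0.4926 -0.0731  0.0509] [-0.79 -0.22  0.19] 0.0798 [-0.31  0.08  1.97  0.    1.1   0.07]
[-0.22 -0.02  0.34  3.89  0.26 -0.26]
```

View pics/s10.png

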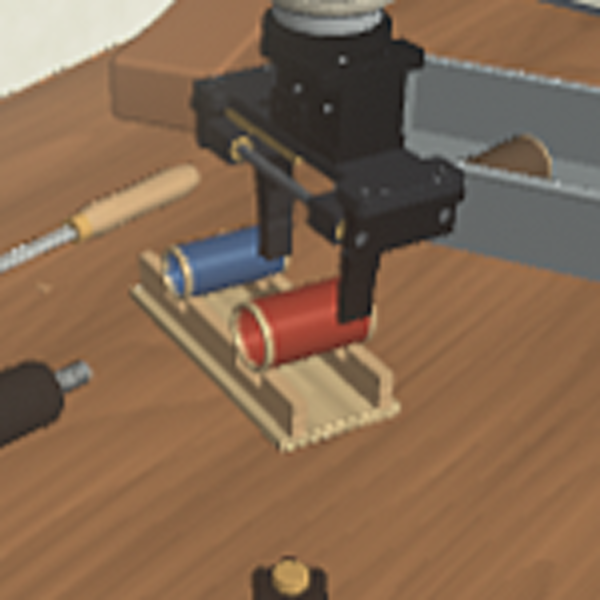

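Run:
```python
from sfit import *
a=cam("side");s=manip.state()
r,c=110,220
im=cv2.resize(a["image"][r:r+150,c:c+150,::-1],None,fx=4,fy=4,interpolation=cv2.INTER_CUBIC)
R=Ro.from_quat(s["ee_rot"]).as_matrix();T=np.array(s["tool_pos"]);w=s["grip_width"]/2
def dr(X,col):
    q=proj(a,X);cv2.circle(im,(int((q[1]-c+.5)*4),int((q[0]-r+.5)*4)),2,col,-1)
for sy in(-1,1):
    for e in(0,.015):
        for zz in(-.0095,.0095): dr(T+R@[-.022,sy*(w+e),zz],(0,255,255));dr(T+R@[.039,sy*(w+e),zz],(255,255,0))
for P in cylpts([.4958,-.0715,1.195],.0515,.08,.046): dr(P,(255,0,255))
cv2.imwrite('pics/s11.png',im)
```

```text
(no output)
```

View pics/s11.png

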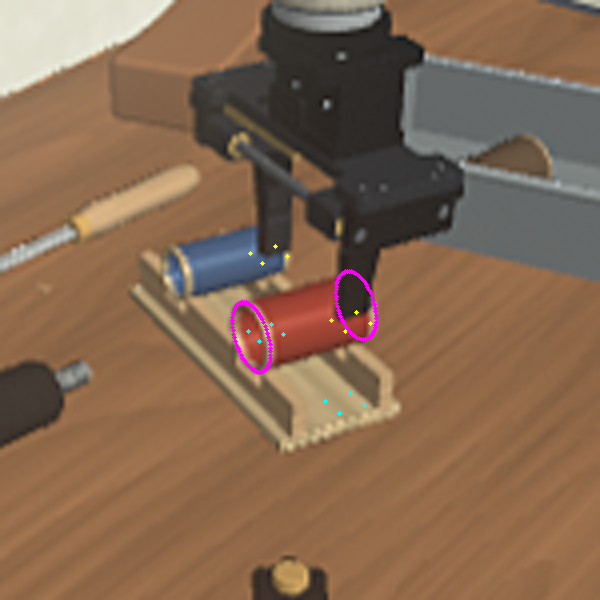

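Emit:
carry_out(
  steps=[0, 0, 0.3, 2, 0.3, -0.2, 8.0, 0, 0, 0.3, 3.9, 0.3, -0.2, 8.0, 0, 0, 0.3, 3.9, 0.3, -0.2, 8.0, 0, 0, 0.3, 3.9, 0.3, -0.2, 4.0, 0, 0, 0.3, 3.9, 0.3, -0.2, 4.0, 0, 0, 0.3, 3.9, 0.3, -0.2, 4.0, 0, 0, 0.3, 3.9, 0.3, -0.2, 4.0, 0, 0, 0.3, 3.9, 0.3, -0.2, 4.0, 0, 0, 0.3, 3.9, 0.3, -0.2, 4.0, 0, 0, 0.3, 3.9, 0.3, -0.2, 4.0],
  grip_force=12,
)

```text
time: 14.1
tool_pos: [0.4967, -0.0719, 0.0151]
ee_rot: [0.585, 0.397, -0.585, 0.397]
force: [-7.2, 2.6, 6.8]
grip_width: 0.0456
```

```bash
python3 to.py .4958 -.0715 .012 1.195
python3 - <<'E'
from mv import *
a=cam("side")
cv2.imwrite('pics/s12.png',cv2.resize(a["image"][110:260,220:370,::-1],None,fx=4,fy=4,interpolation=cv2.INTER_CUBIC))
E
```

```text
14.1 [ 0.4967 -0.0719  0.0151] [-7.18  2.56  6.8 ] 0.0456 [-0.3   0.14  1.98  0.    1.02  0.08]
[-0.19 -0.03  0.    0.31 -0.09 -0.  ]
```

View pics/s12.png

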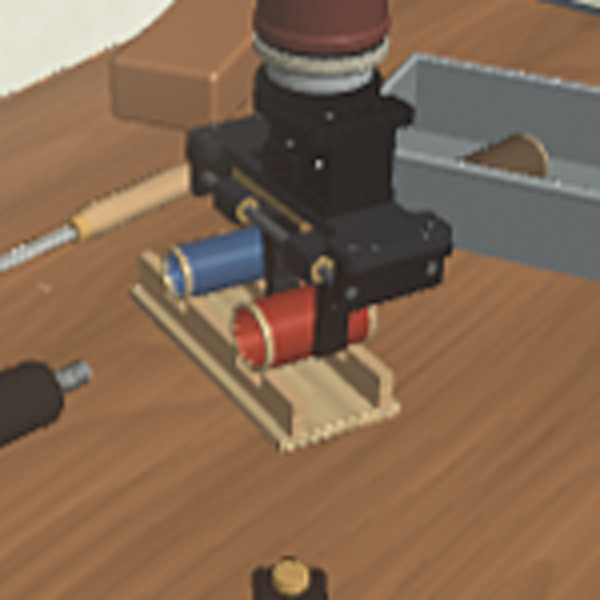

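Emit:
carry_out(
  steps=[0, 0, 0, 0.3, -0.1, 0, 5.6, 0, 0, 0, 0.3, -0.2, 0, 5.6, 0, 0, 0, 0.3, -0.2, 0, 5.6, 0, 0, 0, 0.3, -0.2, 0, 4.0, 0, 0, 0, 0.3, -0.2, 0, 4.0, 0, 0, 0, 0.3, -0.2, 0, 4.0, 0, 0, 0, 0.3, -0.2, 0, 4.0],
)

```text
time: 14.85
tool_pos: [0.496, -0.0716, 0.0127]
ee_rot: [0.586, 0.396, -0.585, 0.397]
force: [3.7, -1.5, 0.4]
grip_width: 0.046
```

```bash
python3 to.py .4958 -.0715 .012 1.195
```

```text
14.85 [ 0.496  -0.0716  0.0127] [ 3.72 -1.51  0.39] 0.046 [-0.3   0.14  1.99  0.    1.01  0.08]
[-0.19 -0.04 -0.15  0.07 -0.03 -0.  ]
```

Emit:
carry_out(
  steps=[0, 0, 0, -3, 0, 0, 4.0, 0, 0, 0, -6, 0, 0, 4.0, 0, 0, 0, -8, 0, 0, 4.0, 0, 0, 0, -8, 0, 0, 4.0],
  grip_force=20,
)

```text
time: 15.25
tool_pos: [0.4977, -0.0721, 0.0956]
ee_rot: [0.587, 0.395, -0.583, 0.399]
force: [0.7, -0.6, -0.1]
grip_width: 0.0457
```

```bash
python3 to.py .4774 .0779 .0912 1.404;python3 - <<'E'
from mv import *
a=cam("side")
cv2.imwrite('pics/s13.png',cv2.resize(a["image"][80:280,200:400,::-1],None,fx=3,fy=3,interpolation=cv2.INTER_CUBIC))
E
```

```text
15.25 [ 0.4977 -0.0721  0.0956] [ 0.75 -0.57 -0.09] 0.0457 [-0.3   0.02  1.94  0.    1.17  0.08]
[-12.16  -0.02  -0.43   0.4   -7.44 -13.18]
```

View pics/s13.png

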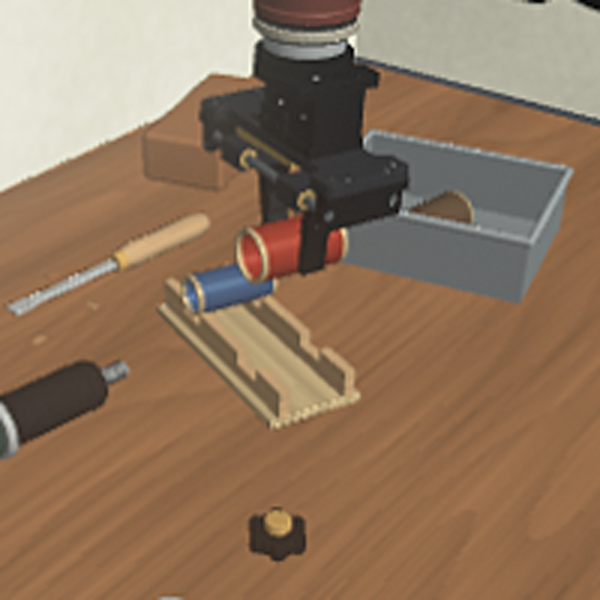

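The red sleeve is lifted clear and level, and the blue one is still in its place. I'm moving to a staging pose in line with the drum.

Emit:
carry_out(
  steps=[-6, 0, -0.4, 0, -3, -4, 4.0, -12.2, 0, -0.4, 0.3, -6, -8, 4.0, -12.2, 0, -0.4, 0.4, -7.4, -12, 4.0, -12.2, 0, -0.4, 0.4, -7.4, -13.2, 4.0, -12.2, 0, -0.4, 0.4, -7.4, -13.2, 4.0, -12.2, 0, -0.4, 0.4, -7.4, -13.2, 4.0],
)

```text
time: 15.9
tool_pos: [0.476, 0.0776, 0.0884]
ee_rot: [-0.539, -0.458, 0.541, -0.456]
force: [0.5, 0.1, -1.4]
grip_width: 0.0457
```

```bash
python3 to.py .4774 .0779 .0912 1.404;python3 - <<'E'
from sfit import *
a=cam("side");b=cam("top")
A=np.array([np.cos(1.404),np.sin(1.404),0]);S=np.array([.5064,.2505,.13])
s=manip.state();C=np.array(s["tool_pos"])+[0,0,.0388]
out=[]
for p,(r,c),k in ((a,(140,170),4),(b,(170,140),4)):
    im=cv2.resize(p["image"][r:r+100,c:c+140,::-1],None,fx=k,fy=k,interpolation=cv2.INTER_CUBIC)
    for P,col in ((frus(S,A,-.08,0,.036,.036),(0,255,255)),(frus(S,A,-.105,-.105,.013,.013),(0,255,0)),(frus(C,A,-.04,.04,.046,.046),(255,0,255))):
        for X in P:
            q=proj(p,X);cv2.circle(im,(int((q[1]-c+.5)*k),int((q[0]-r+.5)*k)),1,col,-1)
    out.append(im)
cv2.imwrite('pics/s14.png',np.vstack(out)[:,:][:800])
cv2.imwrite('pics/s14.png',cv2.resize(np.vstack(out),None,fx=.75,fy=.75))
E
```

```text
15.9 [0.476  0.0776 0.0884] [ 0.5   0.11 -1.44] 0.0457 [-0.   -0.01  1.99  0.    1.17  0.16]
[ 0.06  0.02  0.24 -0.29  0.13 -0.06]
```

View pics/s14.png

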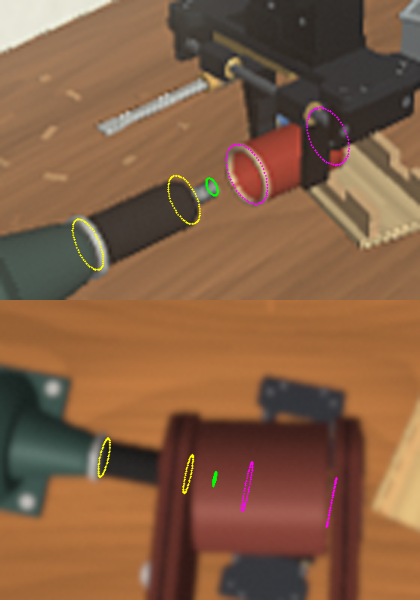

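Emit:
carry_out(
  steps=[0, 0, 0.2, -0.3, 0.1, 0, 4.0, 0, 0, 0.2, -0.3, 0.1, -1.5, 4.0, 0, 0, 0.2, -0.3, 0.1, -3, 4.0, 0, 0, 0.2, -0.3, 0.1, -4, 4.0, 0, 0, 0.2, -0.3, 0.1, -4, 4.0, 0, 0, 0.2, -0.3, 0.1, -4, 4.0],
)

```text
time: 16.6
tool_pos: [0.484, 0.1157, 0.0918]
ee_rot: [-0.54, -0.456, 0.54, -0.457]
force: [-0.1, -0.7, -0.3]
grip_width: 0.0459
```

```bash
cat > ins.py <<'E'
from mv import *
A=np.array([np.cos(1.404),np.sin(1.404),0]);S=np.array([.5064,.2505,.130])
s=manip.state();T=np.array(s["tool_pos"]);R0=Ro.from_quat(s["ee_rot"])
d=-(T-S)@A
tgt=S-d*A;tgt[2]=.0912
print("t",round(float(s["time"]),2),"T",np.round(T,4),"middle to seat mm",round(d*1000,1),"rel",rel(*target(tgt,A,-1),s),"Ftool",np.round(R0.inv().apply(s["force"]),2),"M",np.round(R0.inv().apply(s["torque"]),2),"w",round(float(s["grip_width"]),4))
E
python3 ins.py
```

```text
t 16.6 T [0.484  0.1157 0.0918] middle to seat mm 136.6 rel [-0.04  0.02 -0.    0.06 -0.03 -0.  ] Ftool [0.33 0.06 0.74] M [-0.01 -0.04  0.12] w 0.0459
```

Emit:
carry_out(
  steps=[0, 0, 0, 0, 0, -0.7, 4.0, 0, 0, 0, 0, 0, -1.4, 4.0, 0, 0, 0, 0, 0, -2.0, 4.0, 0, 0, 0, 0, 0, -2.5, 4.0, 0, 0, 0, 0, 0, -2.5, 4.0],
)

```text
time: 17.1
tool_pos: [0.4882, 0.1411, 0.0918]
ee_rot: [-0.54, -0.457, 0.54, -0.457]
force: [-0.1, 0.2, -0.2]
grip_width: 0.0454
```

```bash
python3 ins.py
python3 - <<'E'
from mv import *
a=cam("side")
cv2.imwrite('pics/s15.png',cv2.resize(a["image"][140:260,150:310,::-1],None,fx=5,fy=5,interpolation=cv2.INTER_CUBIC))
E
```

```text
t 17.1 T [0.4882 0.1411 0.0918] middle to seat mm 110.9 rel [ 0.01  0.02 -0.    0.06 -0.03 -0.  ] Ftool [ 0.16 -0.16 -0.14] M [-0.06 -0.04  0.16] w 0.0454
```

View pics/s15.png

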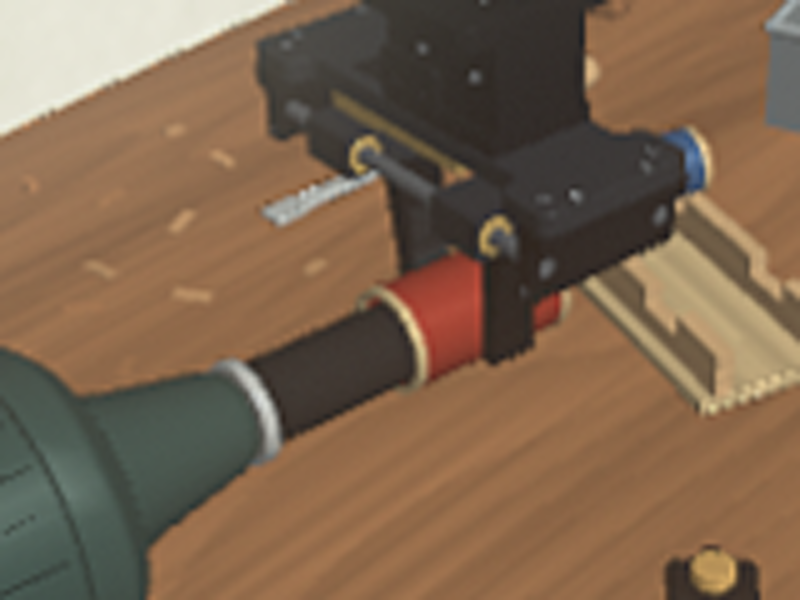

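The sleeve's mouth is over the drum's nose (about 400,340), evenly around it, and no force shows. I'm continuing slowly and checking the force.

Emit:
carry_out(
  steps=[0, 0, 0, 0, 0, -0.7, 4.0, 0, 0, 0, 0, 0, -1.4, 4.0, 0, 0, 0, 0, 0, -2.1, 4.0, 0, 0, 0, 0, 0, -2.5, 4.0, 0, 0, 0, 0, 0, -2.5, 4.0],
)

```text
time: 17.65
tool_pos: [0.4923, 0.1661, 0.0917]
ee_rot: [-0.54, -0.457, 0.54, -0.457]
force: [0.1, -1.3, 0.1]
grip_width: 0.0459
```

```bash
python3 ins.py
```

```text
t 17.65 T [0.4923 0.1661 0.0917] middle to seat mm 85.6 rel [ 0.06  0.03  0.01  0.05 -0.01 -0.  ] Ftool [-0.07  0.32  1.26] M [0.04 0.01 0.12] w 0.0459
```

Emit:
carry_out(
  steps=[0, 0, 0, 0, 0, -0.7, 4.0, 0, 0, 0, 0, 0, -1.4, 4.0, 0, 0, 0, 0, 0, -2.1, 4.0, 0, 0, 0, 0, 0, -2.5, 4.0, 0, 0, 0, 0, 0, -2.5, 4.0],
)

```text
time: 18.15
tool_pos: [0.4965, 0.1914, 0.0917]
ee_rot: [-0.539, -0.457, 0.54, -0.457]
force: [-0.4, -1.1, 0.2]
grip_width: 0.0462
```

```bash
python3 ins.py
```

```text
t 18.15 T [0.4965 0.1914 0.0917] middle to seat mm 59.9 rel [ 0.11  0.02  0.    0.05 -0.01 -0.  ] Ftool [-0.21 -0.2   1.12] M [ 0.02 -0.02  0.02] w 0.0462
```

Nearly 20 mm to go. I'm advancing in smaller steps.

Emit:
carry_out(
  steps=[0, 0, 0, 0, 0, -0.5, 4.0, 0, 0, 0, 0, 0, -1.0, 4.0, 0, 0, 0, 0, 0, -1.4, 4.0, 0, 0, 0, 0, 0, -1.4, 4.0],
)

```text
time: 18.55
tool_pos: [0.4989, 0.2057, 0.0917]
ee_rot: [-0.539, -0.457, 0.539, -0.457]
force: [0.5, -0.3, 0.2]
grip_width: 0.0458
```

```bash
python3 ins.py
python3 - <<'E'
from mv import *
a=cam("side")
cv2.imwrite('pics/s16.png',cv2.resize(a["image"][150:250,150:270,::-1],None,fx=6,fy=6,interpolation=cv2.INTER_CUBIC))
E
```

```text
t 18.55 T [0.4989 0.2057 0.0917] middle to seat mm 45.4 rel [ 0.13  0.01  0.    0.05 -0.   -0.  ] Ftool [-0.24  0.59  0.21] M [-0.03  0.02  0.08] w 0.0458
```

View pics/s16.png

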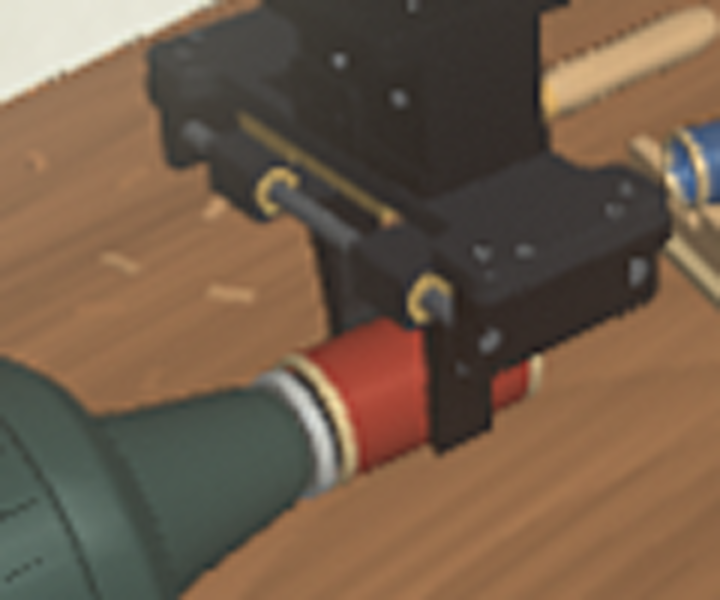

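About 4–6 mm of gap is left in the picture. I'm easing on until contact is felt.

Emit:
carry_out(
  steps=[0, 0, 0, 0, 0, -0.2, 4.0, 0, 0, 0, 0, 0, -0.4, 4.0, 0, 0, 0, 0, 0, -0.4, 4.0],
)

```text
time: 18.9
tool_pos: [0.4995, 0.2093, 0.0916]
ee_rot: [-0.539, -0.457, 0.54, -0.457]
force: [0.0, -0.9, -0.8]
grip_width: 0.0459
```

```bash
python3 ins.py
```

```text
t 18.9 T [0.4995 0.2093 0.0916] middle to seat mm 41.8 rel [ 0.13  0.04  0.01  0.04 -0.   -0.  ] Ftool [0.85 0.18 0.92] M [-0.01 -0.09  0.12] w 0.0459
```

Emit:
carry_out(
  steps=[0, 0, 0, 0, 0, -0.1, 4.0, 0, 0, 0, 0, 0, -0.2, 4.0, 0, 0, 0, 0, 0, -0.3, 4.0, 0, 0, 0, 0, 0, -0.3, 4.0],
)

```text
time: 19.3
tool_pos: [0.4997, 0.2094, 0.0915]
ee_rot: [-0.538, -0.456, 0.541, -0.459]
force: [-1.7, -10.8, 1.8]
grip_width: 0.046
```

```bash
python3 ins.py
```

```text
t 19.3 T [0.4997 0.2094 0.0915] middle to seat mm 41.7 rel [ 0.15  0.35  0.03  0.03 -0.02 -0.  ] Ftool [-1.75  0.12 10.95] M [-0.17 -1.91  0.16] w 0.046
```

Run:
```python
from mv import *
a=cam("side")
cv2.imwrite('pics/s17.png',cv2.resize(a["image"][185:245,175:255,::-1],None,fx=9,fy=9,interpolation=cv2.INTER_CUBIC))
```

```text
(no output)
```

View pics/s17.png

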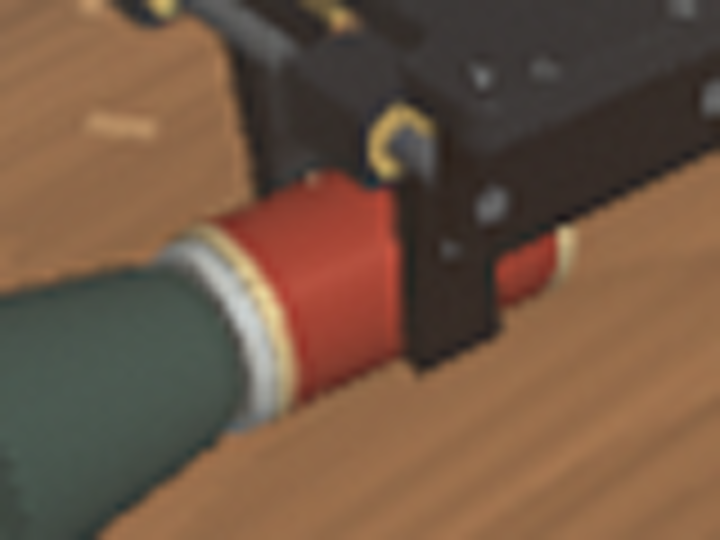

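The sleeve sits flush against the steel flange (about 265,340 in the crop, no dark gap), with 11 N felt at the stop. Next I relax, set it down and open.

Emit:
carry_out(
  steps=[0, 0, 0, 0.1, 0, -0.05, 4.2, 0, 0, 0, 0.2, 0, -0.05, 4.2, 0, 0, 0, 0.2, 0, -0.05, 6.5, 0, 0, 0, 0.2, 0, -0.05, 8.0, 0, 0, 0, 0.2, 0, -0.05, 8.0, 0, 0, 0, 0.2, 0, -0.05, 8.0, 0, 0, 0, 0.2, 0, -0.05, 8.0, 0, 0, 0, 0.2, 0, -0.05, 8.0],
)

```text
time: 20.15
tool_pos: [0.4997, 0.21, 0.0895]
ee_rot: [-0.538, -0.456, 0.541, -0.459]
force: [0.5, -0.0, 0.5]
grip_width: 0.0786
```

```bash
python3 ins.py
```

```text
t 20.15 T [0.4997 0.21   0.0895] middle to seat mm 41.1 rel [ 0.16  0.34  0.04 -0.17 -0.02  0.  ] Ftool [-0.48  0.53 -0.04] M [ 0.01 -0.03  0.05] w 0.0786
```

Released. I'm lifting straight up, then moving away towards the open side.

Emit:
carry_out(
  steps=[0, 0, 0, -2, 0, 0, 8.5, 0, 0, 0, -5, 0, 0, 8.5, 0, 0, 0, -9, 0, 0, 8.5, 0, 0, 0, -14, 0, 0, 8.5, 0, 0, 0, -17, 0, 5, 8.5, 0, 0, 0, -17, 0, 10, 8.5, 0, 0, 0, -17, 0, 15, 8.5, 0, 0, 0, -17, 0, 20, 8.5, 0, 0, 0, -17, 0, 20, 8.5, 0, 0, 0, -17, 0, 20, 8.5],
)

```text
time: 21.15
tool_pos: [0.4673, 0.0123, 0.2609]
ee_rot: [-0.539, -0.455, 0.542, -0.458]
force: [0.4, -0.1, 0.5]
grip_width: 0.0849
```

```bash
python3 ins.py
python3 - <<'E'
from mv import *
a=cam("side","s18.png");b=cam("top","t18.png")
cv2.imwrite('pics/s19.png',cv2.resize(np.hstack([a["image"][180:250,160:260],b["image"][190:260,130:230]])[:,:,::-1],None,fx=4,fy=4,interpolation=cv2.INTER_CUBIC))
E
```

```text
t 21.15 T [0.4673 0.0123 0.2609] middle to seat mm 241.3 rel [-0.05  0.32  0.   16.97 -0.1  -0.1 ] Ftool [-0.53  0.38  0.04] M [0.02 0.03 0.12] w 0.0849
```

View pics/s19.png

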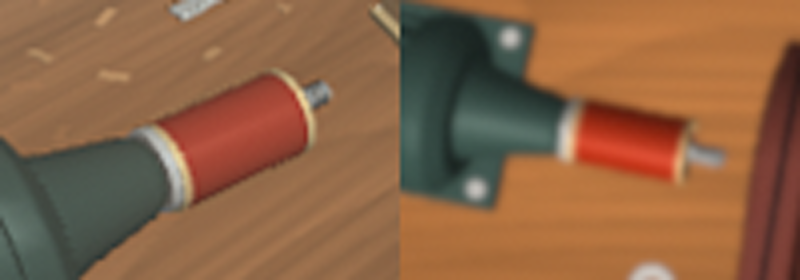

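View pics/s18.png

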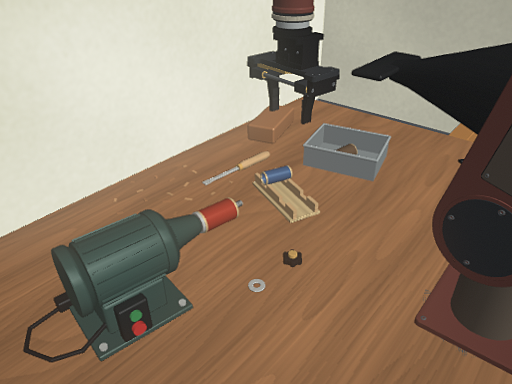

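View pics/t18.png

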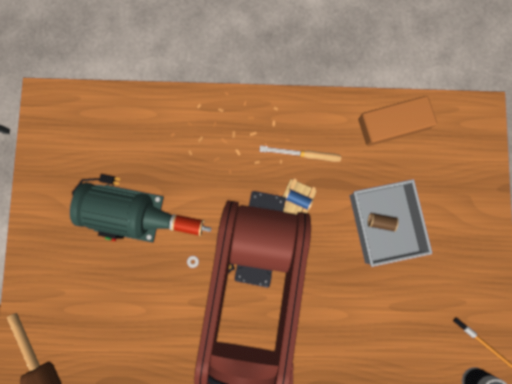

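```bash
python3 -c "
from h import *
print(manip.job_done())"
```

```text
the job is handed in; nothing more can be done
None
```

I drew the worn brown sleeve off the drum and put it in the scrap bin. The fresh red sleeve is on the drum, seated against the back flange and released. The job was handed in at about 21 s.

- **Easing on:** force stayed under about 1.5 N while sliding, then rose to 11 N at the flange with no further travel.
- **Final pictures:** the red sleeve is flush with the flange, with no gap visible. The brown sleeve is in the bin and the arm is clear. The blue sleeve, nut, washer and gouge are where they were; only the side view shows the nut, as the arm hides it from above.
- **What disagreed:**
    - The fingertips sit about 22 mm higher than the stated TCP. My first grip pinched only the top of the worn sleeve, reading 35–40 mm, so I reopened and gripped lower, where it read 46 mm.
    - The first grip on the rack was about 2 mm off to the side and read about 10 N. I centred it and gripped again before lifting.
    - The two cameras differed by 2–3 mm on the sander's position. I settled the sideways position by feeling the worn sleeve's play on the drum.

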